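# Find the fullest tea canister by weight while putting the set away

## Robot

A 7-joint arm with a two-finger parallel gripper is mounted at the origin on a cart in front of the work surface, level with it; the furniture and walls round the work are solid. World frame = base frame: x ahead of the robot, y to its left, z up, the work surface at z = 0. Lengths are in m, angles in rad, forces in N, time in s.
With the tool pointing down it reaches from about 0.425 to 0.875 m from the base axis. Payload 4.7 kg.
Tool frame: the origin (TCP) lies on the centre line of the jaws, within the pads' length; the fingertips stand 14 mm ahead of it and the grasp point (between the pads) lies 5 mm behind it; z points along the fingers, y is the line along which they close (so a half turn about z gives the same grasp; the last joint's range is limited). The gripper opens to 87 mm and grips with 3 to 60 N. Pads are 19 mm wide; open, the fingers measure 117 mm over their backs; the gripper's body (75 mm by 190 mm) begins 51 mm behind the grasp point.
Start: joints at [1.264, 0.321, -0.07, 1.45, 0.023, 1.371, -0.057], TCP at [0.205, -0.617, 0.237] pointing down, gripper open.
Joint ranges: [-2.86, 2.86], [-0.3, 2.09], [-1.38, 1.24], [0.06, 2.45], [-1.56, 4.7], [0.09, 2.05], [-2.69, 2.69]. Speed limits (rad/s): [2.57, 2.57, 3.14, 3.14, 3.14, 3.14, 3.14].

## Interface

Orientations are given as a rotation vector (axis times angle).
In Python, from bench import * gives the robot as it stands.
- The arm moves only by the shell command python3 -m jog 'ROWS' [FORCE]. ROWS is JSON, a list of rows, each an object of numbers: "claw": the finger opening in mm, from 0 to 87; "dx", "dy", "dz": the shift along the tool's x, y, z in mm; "spin": the turn about the tool's z in degrees. In form: [{"claw": .., "dx": .., "dy": .., "dz": .., "spin": ..}, ...]. A call has 1 to 20 rows; each row is the pose to reach, as a shift and turn from the pose commanded when the call began, along the tool's axes at that moment; what a row does not reach only later rows make up. A row lasts 1/12 s, in which the tool goes at most 41.7 mm and 7.16 degrees, less where a joint would pass 70% of its speed; a pose out of reach is approached as far as the arm can. A call with a gripper value outside its range is refused whole. The fingers move at their own pace and stop on an object; FORCE is the grip in N (left out, the last holds). Time passes only in rows, so rows that repeat a pose let the fingers close. It gives the time, the measured TCP pose, the force, the opening and the grip force at its end, in the units of the state.
- get_state(): the state, without advancing time (a new reading comes with each control period).
- get_image(name): name is "side" or "top" or "wrist"; returns a dict with "frame" (400x640x3 uint8, red, green, blue), "depth" (400x640 float32, m along the optical axis (not along the pixel's ray), 0 where there is no reading), "K" (3x3 intrinsics, pixels), "T" (4x4, takes a point from camera to world coordinates); the wrist camera has in their place "mount" (4x4, takes a point from camera to tool coordinates, whose origin is the TCP and whose axes are the flange's). Camera axes: x right, y down, z forward; pixel columns grow to the right and rows downward; lengths in m; the calibration is good to about 2 mm. A picture is of the moment at which its call begins: read the wrist's pose just before it.
- close_job(): hands the job in; it is judged then, once.
The state is a dict: "time": time; "joint_positions": joint angles; "qd": joint speeds; "joint_torque": joint torques, N m; "position": TCP position; "tool_rot": TCP orientation; "ft_force": force on the tool from outside, world axes, zero at the start; "torque": the same for the moment, N m; "grip_width": opening from 0.0 (shut) to 1.0 (fully open); "grip_force": force on a finger pad.
Only numpy, scipy, OpenCV 4.12 (cv2) and the standard library are available. Lean on these libraries where they do the work, as an engineer would, in place of code of your own. Each camera call takes 0.05 s, during which the arm holds its last target. There are 200 camera calls.

## Task

Three identical closed tea canisters are out on the table. Lift each by its lid knob and feel its weight, keeping it upright; seat the two lighter ones gently in wells of the wooden caddy, flat on the cork, and finish holding the heaviest one up in the air by its knob, upright and still, at least 15 cm above the table, without letting go. Leave the mug, the nut jar and the candle where they are.

Things in the scene. Friction and masses are not known exactly. Their poses are not given: they have to be found in the camera images.
- caddy: wooden canister caddy, fixed to the table: a slab 138 mm (its x) by 376 mm (its y), top 30 mm above the table, with three round wells in a row along its y, 122 mm apart. Origin: centre of its underside on the table; z up. It stands turned about the vertical.
- well_left (a point): centre of the cork floor of the caddy's well at its +y end (floor 16 mm above the table). The well is 115 mm across and 14 mm deep, with a 3 mm chamfer at the mouth; axes are the caddy's
- well_middle (a point): the same for the middle well
- well_right (a point): the same for the well at the caddy's -y end
- canister_a_knob (a point): centre of the knob of one of three identical round canisters, 131 mm above its underside; z is its axis, up. Canister and lid 102 mm across, lid top 122 mm high; on it a round wooden knob 19 mm across, its top 140 mm above the underside. The lid is pressed on tight and stays on, so a canister can be carried by its knob
- canister_b_knob (a point): the same point of another canister. Each holds a sealed packet of tea that nobody can see; whole canisters weigh 0.14 to 0.6 kg, and the heaviest exceeds each of the others by at least 0.18 kg. Any of the three may be the heaviest
- canister_c_knob (a point): the same point of another canister
- mug: plain white mug, 86 mm by 118 mm with its handle, 92 mm high; origin at the centre of its underside; to be left alone
- nut_jar: glass jar with a dark lid, 76 mm across, 98 mm high; origin at the centre of its underside; to be left alone
- candle: candle in a glass, 76 mm across, 90 mm high; origin at the centre of its underside; to be left alone

How it is judged:
By the outcome, as a careful person would: the job done as asked, in the order asked, and still so for the second after the job is handed in, while the arm keeps its last pose, push and grip.
It also fails if it takes over 72 s, if anything falls off the work surface, if the arm or the gripper's body presses on something with over 40 N, if the wrist force passes 120 N, or if a joint passes its speed limit or range.

## Working session

There is one attempt and no reset: what is moved stays moved. The work goes in short steps, Python scripts to look and compute and a shell command to move; the robot and the scene stay as the last step left them, time stands still between calls to the robot, and variables do not carry over. Pictures are saved under pics/ and viewed, at most 10 in all, crops included, and the job is handed in when it is done.

```bash
mkdir -p pics; python3 - <<'E'
from bench import *
import cv2,numpy as np
s=get_state();print({k:np.round(v,3).tolist() for k,v in s.items()})
for n in("top","side"):
    d=get_image(n);cv2.imwrite(f"pics/{n}0.png",d["frame"][:,:,::-1]);np.savez(f"{n}0.npz",**{k:v for k,v in d.items()})
    print(n,np.round(d["K"],1).tolist(),np.round(d["T"],3).tolist())
E
```

```text
{'time': 0.0, 'joint_positions': [1.264, 0.322, -0.07, 1.452, 0.023, 1.371, -0.057], 'qd': [0.002, -0.001, 0.001, 0.002, 0.002, 0.0, -0.002], 'joint_torque': [-0.001, -49.129, -0.404, -31.253, -0.064, 0.044, 0.0], 'position': [0.205, -0.616, 0.235], 'tool_rot': [-3.099, -0.502, 0.001], 'ft_force': [-1.382, 0.048, -0.749], 'torque': [0.017, -0.009, 0.047], 'grip_force': 0.0, 'grip_width': 0.996}
top [[365.8, 0.0, 322.4], [0.0, 365.8, 201.0], [0.0, 0.0, 1.0]] [[0.019, -0.982, 0.19, 0.362], [-1.0, -0.015, 0.02, 0.041], [-0.017, -0.19, -0.982, 1.206], [0.0, 0.0, 0.0, 1.0]]
side [[421.7, 0.0, 312.1], [0.0, 421.7, 198.6], [0.0, 0.0, 1.0]] [[-0.902, 0.381, -0.202, 0.863], [0.431, 0.803, -0.411, 0.639], [0.006, -0.458, -0.889, 1.337], [0.0, 0.0, 0.0, 1.0]]
```

View pics/top0.png

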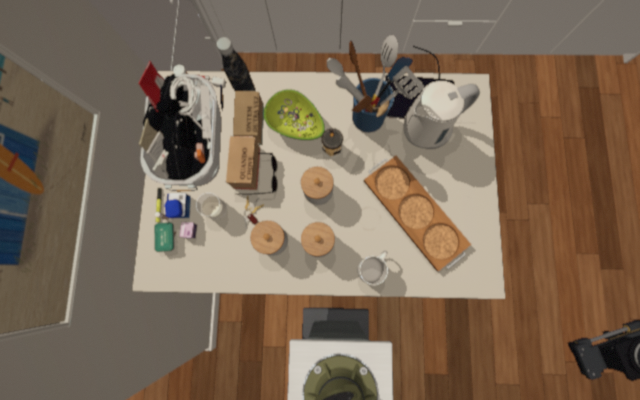

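View pics/side0.png

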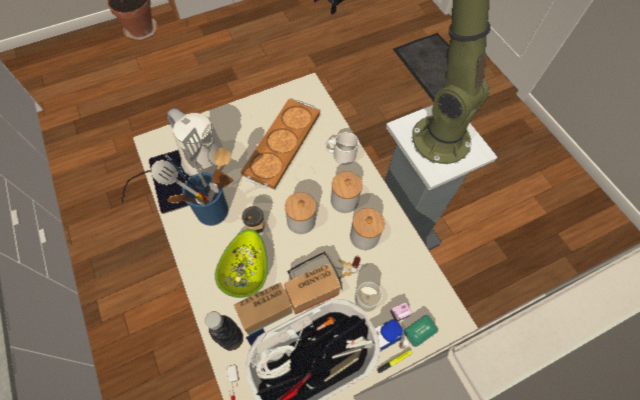

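The top view shows canisters at about (317,183), (268,238) and (318,240), the caddy centred near (416,211), the mug at (374,270), the nut jar at (332,141) and the candle at (210,205). In the side view the gripper is clear of everything, to the right of the table. Next I'll measure these from depth.

```bash
cat > h.py <<'E'
import numpy as np,cv2
from bench import *
from scipy.spatial.transform import Rotation as R
def cloud(d,T=None):
    T=d["T"] if T is None else T
    D=d["depth"];v,u=np.indices(D.shape);K=d["K"]
    P=np.stack([(u-K[0,2])*D/K[0,0],(v-K[1,2])*D/K[1,1],D],-1)@T[:3,:3].T+T[:3,3]
    P[D<=0]=np.nan;return P
def circ(p):
    A=np.c_[2*p,np.ones(len(p))];c=np.linalg.lstsq(A,(p**2).sum(1),rcond=None)[0];return c[:2],np.sqrt(c[2]+c[:2]@c[:2])
E
python3 - <<'E'
from h import *
for n in("top","side"):
    d=dict(np.load(n+"0.npz"));P=cloud(d)
    ok=(P[...,0]>.2)&(P[...,0]<.95)&(abs(P[...,1])<.5)
    z=P[...,2][ok];print(n,"table z",np.round(np.median(z[abs(z)<.02]),4))
    for nm,lo,hi in(("lid",.112,.131),("knob",.133,.15),("caddy",.022,.037),("mid",.075,.105)):
        m=(ok&(P[...,2]>lo)&(P[...,2]<hi)).astype(np.uint8)
        N,L,S,C=cv2.connectedComponentsWithStats(m)
        for i in range(1,N):
            if S[i,4]<(12 if nm=="knob" else 150):continue
            q=P[L==i];c,r=cv2.minEnclosingCircle(q[:,:2].astype(np.float32))
            print(nm,S[i].tolist(),"px",C[i].round(),"mean",q.mean(0).round(4),"mec",np.round(c,4),round(r,4),cv2.minAreaRect(q[:,:2].astype(np.float32)) if nm=="caddy" else "")
E
```

```text
top table z 0.0002
lid [301, 166, 33, 32, 812] px [317. 182.] mean [0.6312 0.082  0.1218] mec [0.6325 0.0824] 0.0509 
lid [250, 220, 35, 34, 881] px [267. 237.] mean [0.4614 0.2266 0.1219] mec [0.4625 0.2274] 0.0512 
lid [301, 221, 34, 35, 884] px [318. 238.] mean [0.4592 0.0761 0.122 ] mec [0.46   0.0763] 0.0509 
knob [208, 80, 9, 37, 102] px [213.  96.] mean [0.8966 0.4142 0.1458] mec [0.8896 0.4167] 0.0624 
knob [220, 84, 2, 9, 18] px [220.  88.] mean [0.9256 0.3922 0.1448] mec [0.9256 0.3922] 0.0133 
knob [376, 87, 9, 8, 29] px [380.  91.] mean [ 0.9216 -0.1096  0.1415] mec [ 0.9246 -0.1114] 0.0122 
knob [386, 88, 5, 8, 17] px [388.  91.] mean [ 0.9215 -0.136   0.141 ] mec [ 0.9184 -0.1351] 0.0119 
knob [359, 90, 8, 6, 22] px [363.  93.] mean [ 0.915  -0.0571  0.1425] mec [ 0.9137 -0.0559] 0.0116 
knob [467, 98, 8, 6, 25] px [469. 101.] mean [ 0.8913 -0.3875  0.142 ] mec [ 0.895  -0.3901] 0.0113 
knob [203, 102, 10, 36, 103] px [209. 123.] mean [0.8068 0.4183 0.1464] mec [0.8188 0.4273] 0.0591 
knob [411, 108, 43, 28, 139] px [426. 128.] mean [ 0.802  -0.2493  0.1415] mec [ 0.839
[... 3765 characters left out ...]
563522339, -0.24161089956760406), (0.3876510560512543, 0.1424703449010849), 38.2256965637207)
caddy [222, 240, 42, 54, 522] px [243. 266.] mean [0.8711 0.1602 0.0285] mec [0.869  0.1627] 0.0892 ((0.8644177317619324, 0.16940459609031677), (0.1729445904493332, 0.13147547841072083), 36.69626235961914)
mid [328, 132, 31, 23, 187] px [345. 142.] mean [ 0.3738 -0.0945  0.0841] mec [ 0.3783 -0.0976] 0.055 
mid [242, 206, 22, 26, 380] px [253. 217.] mean [0.7816 0.0423 0.0942] mec [0.7832 0.044 ] 0.0416 
mid [234, 263, 107, 67, 2874] px [286. 296.] mean [0.7882 0.3267 0.0991] mec [0.7845 0.3255] 0.1589 
mid [296, 308, 59, 29, 481] px [327. 318.] mean [0.7069 0.4339 0.0943] mec [0.7208 0.4466] 0.0874
```

```bash
cat >> h.py <<'E'
def go(x,y,z):
    s=get_state();r=R.from_rotvec(s["tool_rot"]);e=r.inv().apply(np.array([x,y,z])-s["position"])*1000
    print("t",round(s["time"],2),"pos",np.round(s["position"],4),"shift",e.round(1),"F",np.round(s["ft_force"],2),"grip",round(s["grip_width"]*87,1),round(s["grip_force"],1));return e
E
python3 - <<'E'
from h import *
for n in("top","side"):
    P=cloud(dict(np.load(n+"0.npz")))
    dz=0 if n=="top" else .0015
    for w in((.658,-.164),(.562,-.24),(.467,-.316)):
        q=P[(np.hypot(P[...,0]-w[0],P[...,1]-w[1])<.065)]
        f=q[(q[:,2]+dz<.022)&(q[:,2]+dz>.008)][:,:2].astype(np.float32)
        print(n,len(f),np.round(f.mean(0),4),np.round(cv2.fitEllipse(cv2.convexHull(f))[0],4),np.round(cv2.fitEllipse(cv2.convexHull(f))[1],4))
print(get_state()["joint_positions"])
s=get_state();print(R.from_rotvec(s["tool_rot"]).as_matrix().round(3))
go(.631,.083,.235)
E
```

```text
top 900 [ 0.6603 -0.1652] [ 0.6591 -0.1661] [0.1117 0.118 ]
top 936 [ 0.5644 -0.2417] [ 0.5647 -0.2413] [0.1124 0.1132]
top 992 [ 0.468  -0.3181] [ 0.4683 -0.3175] [0.1128 0.1136]
side 609 [ 0.6558 -0.1668] [ 0.6587 -0.1643] [0.1106 0.1272]
side 549 [ 0.5588 -0.2437] [ 0.5621 -0.2431] [0.1094 0.1234]
side 500 [ 0.4632 -0.3202] [ 0.4651 -0.3178] [0.1094 0.1265]
[ 1.26409799  0.32173959 -0.07010543  1.45155103  0.02260961  1.37079758
 -0.05688969]
[[ 0.949  0.315 -0.001]
 [ 0.315 -0.949  0.002]
 [-0.    -0.002 -1.   ]]
t 0.1 pos [ 0.2048 -0.6164  0.2356] shift [ 625.1 -529.3    1.4] F [ 0.27 -0.02  0.89] grip 86.8 0.0
```

```bash
python3 -m jog '[{"claw":50,"dx":15,"dy":-12},{"claw":50,"dx":40,"dy":-34},{"claw":50,"dx":72,"dy":-61},{"claw":50,"dx":104,"dy":-88},{"claw":50,"dx":136,"dy":-115},{"claw":50,"dx":168,"dy":-142},{"claw":50,"dx":200,"dy":-169},{"claw":50,"dx":232,"dy":-196},{"claw":50,"dx":264,"dy":-223},{"claw":50,"dx":296,"dy":-250},{"claw":50,"dx":328,"dy":-277},{"claw":50,"dx":360,"dy":-304},{"claw":50,"dx":392,"dy":-331},{"claw":50,"dx":424,"dy":-358},{"claw":50,"dx":456,"dy":-385},{"claw":50,"dx":488,"dy":-412},{"claw":50,"dx":520,"dy":-439},{"claw":50,"dx":552,"dy":-466},{"claw":50,"dx":584,"dy":-493},{"claw":50,"dx":600,"dy":-507}]' 20; python3 -m jog '[{"claw":50,"dx":20,"dy":-17},{"claw":50,"dx":25,"dy":-22},{"claw":50,"dx":25,"dy":-22},{"claw":50,"dx":25,"dy":-22}]'
python3 - <<'E'
from h import *
s=get_state();d=get_image("wrist");cv2.imwrite("pics/w1.png",d["frame"][:,:,::-1])
Tt=np.eye(4);Tt[:3,:3]=R.from_rotvec(s["tool_rot"]).as_matrix();Tt[:3,3]=s["position"]
P=cloud(d,Tt@d["mount"]);print(d["mount"].round(3).tolist())
for lo,hi in((.128,.15),(.112,.131)):
    m=((P[...,2]>lo)&(P[...,2]<hi)).astype(np.uint8)
    N,L,S,C=cv2.connectedComponentsWithStats(m)
    for i in range(1,N):
        if S[i,4]>60:
            q=P[L==i];print(S[i],q.mean(0).round(4),np.round(cv2.minEnclosingCircle(q[:,:2].astype(np.float32)),4) if 0 else cv2.minEnclosingCircle(q[:,:2].astype(np.float32)))
print(np.round(s["joint_positions"],2));go(.631,.083,.20)
E
```

```text
[[-0.0, -0.958, -0.288, 0.079], [1.0, -0.0, -0.0, 0.0], [0.0, -0.288, 0.958, -0.148], [0.0, 0.0, 0.0, 1.0]]
[ 1.26  0.32 -0.07  1.45  0.02  1.37 -0.06]
t 0.15 pos [ 0.2048 -0.6165  0.2357] shift [ 625.1 -529.3   36.4] F [ 0.24  0.3  -0.52] grip 86.9 0.0$[0]: bad value
$[0]: bad value
```

View pics/w1.png

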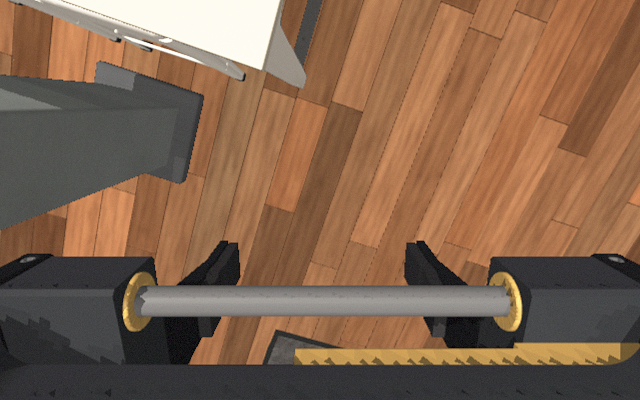

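The move was refused because every row has to carry all five keys. The wrist view therefore shows only the floor, with the open fingers at about (225,300) and (430,300). I'll resend with full rows.

```bash
python3 -m jog '[{"claw":50,"dx":15,"dy":-12,"dz":0,"spin":0},{"claw":50,"dx":40,"dy":-34,"dz":0,"spin":0},{"claw":50,"dx":72,"dy":-61,"dz":0,"spin":0},{"claw":50,"dx":104,"dy":-88,"dz":0,"spin":0},{"claw":50,"dx":136,"dy":-115,"dz":0,"spin":0},{"claw":50,"dx":168,"dy":-142,"dz":0,"spin":0},{"claw":50,"dx":200,"dy":-169,"dz":0,"spin":0},{"claw":50,"dx":232,"dy":-196,"dz":0,"spin":0},{"claw":50,"dx":264,"dy":-223,"dz":0,"spin":0},{"claw":50,"dx":296,"dy":-250,"dz":0,"spin":0},{"claw":50,"dx":328,"dy":-277,"dz":0,"spin":0},{"claw":50,"dx":360,"dy":-304,"dz":0,"spin":0},{"claw":50,"dx":392,"dy":-331,"dz":0,"spin":0},{"claw":50,"dx":424,"dy":-358,"dz":0,"spin":0},{"claw":50,"dx":456,"dy":-385,"dz":0,"spin":0},{"claw":50,"dx":488,"dy":-412,"dz":0,"spin":0},{"claw":50,"dx":520,"dy":-439,"dz":0,"spin":0},{"claw":50,"dx":552,"dy":-466,"dz":0,"spin":0},{"claw":50,"dx":584,"dy":-493,"dz":0,"spin":0},{"claw":50,"dx":605,"dy":-511,"dz":0,"spin":0}]' 20 && python3 -m jog '[{"claw":50,"dx":16,"dy":-14,"dz":0,"spin":0},{"claw":50,"dx":20,"dy":-18,"dz":0,"spin":0},{"claw":50,"dx":20,"dy":-18,"dz":0,"spin":0},{"claw":50,"dx":20,"dy":-18,"dz":0,"spin":0}]'
cat >> h.py <<'E'
def wrist(name):
    s=get_state();d=get_image("wrist");cv2.imwrite(f"pics/{name}.png",d["frame"][:,:,::-1])
    Tt=np.eye(4);Tt[:3,:3]=R.from_rotvec(s["tool_rot"]).as_matrix();Tt[:3,3]=s["position"]
    return cloud(d,Tt@d["mount"]),Tt
def blobs(P,lo,hi,n=60):
    m=((P[...,2]>lo)&(P[...,2]<hi)).astype(np.uint8);N,L,S,C=cv2.connectedComponentsWithStats(m)
    for i in range(1,N):
        if S[i,4]>n:
            q=P[L==i];c,r=cv2.minEnclosingCircle(q[:,:2].astype(np.float32));print((lo,hi),S[i],q.mean(0).round(4),np.round(c,4),round(r,4))
E
python3 - <<'E'
from h import *
P,T=wrist("w2");blobs(P,.130,.15);blobs(P,.112,.131)
print(np.round(get_state()["joint_positions"],2));go(.631,.083,.20)
E
```

```text
time: 1.82
position: [0.6187, 0.0627, 0.2362]
tool_rot: [-3.099, -0.505, -0.0]
ft_force: [0.4, -0.8, 0.1]
grip_width: 0.576
grip_force: 0.0
time: 2.15
position: [0.6308, 0.0811, 0.236]
tool_rot: [3.1, 0.501, -0.002]
ft_force: [0.1, -0.8, -0.4]
grip_width: 0.574
grip_force: 0.0
(0.13, 0.15) [310 194  25  25 486] [0.6329 0.0815 0.1363] [0.632  0.0813] 0.0099
(0.112, 0.131) [  260   137   125   121 11191] [0.6352 0.0823 0.1217] [0.632  0.0811] 0.0511
(0.112, 0.131) [ 70 271  27  14 111] [0.4988 0.2584 0.1187] [0.4981 0.2592] 0.0126
(0.112, 0.131) [ 71 316  16  43 224] [0.4401 0.253  0.1218] [0.4391 0.2507] 0.0238
(0.112, 0.131) [ 245  317   76   31 1537] [0.4982 0.0757 0.1202] [0.4853 0.0711] 0.035
[ 0.35  0.36 -0.67  1.47  0.23  1.39 -1.58]
t 2.2 pos [0.6309 0.0801 0.2362] shift [ 1.1 -2.7 36.2] F [ 0.41 -0.2  -0.08] grip 49.5 0.0
```

View pics/w2.png

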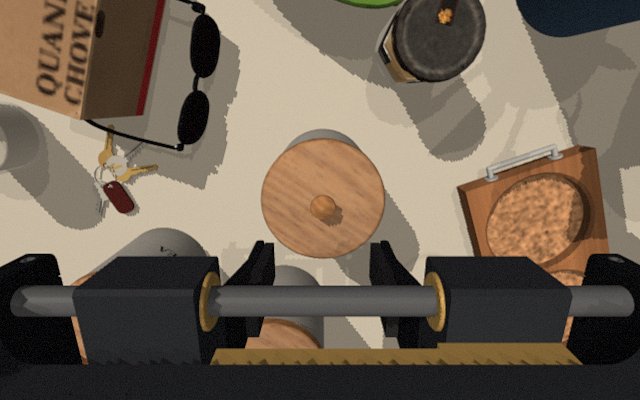

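The view shows the knob at (322,207), centred between the finger pads, with the neighbouring canisters below the gripper. I'll descend and grip.

```bash
python3 -m jog '[{"claw":45,"dx":1.5,"dy":-1.5,"dz":12,"spin":0},{"claw":45,"dx":1.5,"dy":-1.5,"dz":36,"spin":0},{"claw":45,"dx":1.5,"dy":-1.5,"dz":60,"spin":0},{"claw":45,"dx":1.5,"dy":-1.5,"dz":80,"spin":0},{"claw":45,"dx":1.5,"dy":-1.5,"dz":92,"spin":0},{"claw":45,"dx":1.5,"dy":-1.5,"dz":97,"spin":0},{"claw":45,"dx":1.5,"dy":-1.5,"dz":97,"spin":0},{"claw":10,"dx":1.5,"dy":-1.5,"dz":97,"spin":0},{"claw":10,"dx":1.5,"dy":-1.5,"dz":97,"spin":0},{"claw":10,"dx":1.5,"dy":-1.5,"dz":97,"spin":0},{"claw":10,"dx":1.5,"dy":-1.5,"dz":97,"spin":0},{"claw":10,"dx":1.5,"dy":-1.5,"dz":97,"spin":0}]' 40
```

```text
time: 3.2
position: [0.6327, 0.0839, 0.1403]
tool_rot: [3.1, 0.502, 0.002]
ft_force: [-0.7, -0.9, 1.3]
grip_width: 0.221
grip_force: 0.6
```

```bash
python3 -m jog '[{"claw":5,"dx":0,"dy":0,"dz":1,"spin":0},{"claw":5,"dx":0,"dy":0,"dz":1,"spin":0},{"claw":5,"dx":0,"dy":0,"dz":1,"spin":0}]' 40; python3 -m jog '[{"claw":5,"dx":0,"dy":0,"dz":-3,"spin":0},{"claw":5,"dx":0,"dy":0,"dz":-10,"spin":0},{"claw":5,"dx":0,"dy":0,"dz":-20,"spin":0},{"claw":5,"dx":0,"dy":0,"dz":-30,"spin":0},{"claw":5,"dx":0,"dy":0,"dz":-40,"spin":0},{"claw":5,"dx":0,"dy":0,"dz":-47,"spin":0},{"claw":5,"dx":0,"dy":0,"dz":-50,"spin":0},{"claw":5,"dx":0,"dy":0,"dz":-50,"spin":0},{"claw":5,"dx":0,"dy":0,"dz":-50,"spin":0},{"claw":5,"dx":0,"dy":0,"dz":-50,"spin":0},{"claw":5,"dx":0,"dy":0,"dz":-50,"spin":0}]'
cat > f.py <<'E'
from h import *
F=[];Q=[]
for i in range(3):
    get_image("top");s=get_state();F.append(s["ft_force"]);Q.append(s["torque"])
print(np.round(F,2).tolist(),np.mean(F,0).round(2));go(*s["position"])
E
python3 f.py
```

```text
time: 3.45
position: [0.6334, 0.0831, 0.14]
tool_rot: [3.1, 0.5, 0.004]
ft_force: [0.4, -2.1, 6.0]
grip_width: 0.183
grip_force: 40.0
time: 4.37
position: [0.6318, 0.084, 0.1878]
tool_rot: [3.101, 0.502, -0.002]
ft_force: [0.0, 0.4, -2.3]
grip_width: 0.186
grip_force: 40.0
[[0.54, 0.94, -2.15], [-0.16, 0.29, -2.83], [-0.14, -0.75, -2.91]] [ 0.08  0.16 -2.63]
t 4.52 pos [0.632 0.084 0.188] shift [0. 0. 0.] F [-0.14 -0.75 -2.91] grip 16.2 40.0
```

```bash
python3 -m jog '[{"claw":5,"dx":0,"dy":0,"dz":8,"spin":0},{"claw":5,"dx":0,"dy":0,"dz":20,"spin":0},{"claw":5,"dx":0,"dy":0,"dz":32,"spin":0},{"claw":5,"dx":0,"dy":0,"dz":41,"spin":0},{"claw":5,"dx":0,"dy":0,"dz":45,"spin":0},{"claw":5,"dx":0,"dy":0,"dz":47,"spin":0},{"claw":5,"dx":0,"dy":0,"dz":49,"spin":0},{"claw":5,"dx":0,"dy":0,"dz":49,"spin":0}]'; python3 -m jog '[{"claw":45,"dx":0,"dy":0,"dz":0,"spin":0},{"claw":45,"dx":0,"dy":0,"dz":0,"spin":0},{"claw":45,"dx":0,"dy":0,"dz":0,"spin":0},{"claw":45,"dx":0,"dy":0,"dz":-10,"spin":0},{"claw":45,"dx":0,"dy":0,"dz":-40,"spin":0},{"claw":45,"dx":0,"dy":0,"dz":-60,"spin":0}]'
python3 - <<'E'
from h import *
go(.461,.2275,.205)
E
```

```text
time: 5.18
position: [0.6329, 0.084, 0.1407]
tool_rot: [3.101, 0.501, 0.003]
ft_force: [-1.1, -1.0, 2.3]
grip_width: 0.188
grip_force: 40.0
time: 5.68
position: [0.6324, 0.0846, 0.2015]
tool_rot: [-3.101, -0.502, -0.001]
ft_force: [0.7, 0.3, 1.1]
grip_width: 0.497
grip_force: 0.0
t 5.68 pos [0.6324 0.0846 0.2015] shift [-117.5 -189.7   -3.6] F [0.69 0.3  1.12] grip 43.2 0.0
```

```bash
python3 -m jog '[{"claw":45,"dx":-9,"dy":-15,"dz":-4,"spin":0},{"claw":45,"dx":-26,"dy":-42,"dz":-4,"spin":0},{"claw":45,"dx":-45,"dy":-73,"dz":-4,"spin":0},{"claw":45,"dx":-64,"dy":-104,"dz":-4,"spin":0},{"claw":45,"dx":-83,"dy":-135,"dz":-4,"spin":0},{"claw":45,"dx":-101,"dy":-164,"dz":-4,"spin":0},{"claw":45,"dx":-113,"dy":-183,"dz":-4,"spin":0},{"claw":45,"dx":-117.5,"dy":-190,"dz":-4,"spin":0},{"claw":45,"dx":-117.5,"dy":-190,"dz":-4,"spin":0},{"claw":45,"dx":-117.5,"dy":-190,"dz":-4,"spin":0}]'
python3 - <<'E'
from h import *
P,T=wrist("w3");blobs(P,.130,.15);blobs(P,.112,.131)
print(np.round(get_state()["joint_positions"],2));go(.461,.2275,.1395)
E
```

```text
time: 6.52
position: [0.4618, 0.2268, 0.2041]
tool_rot: [3.1, 0.501, 0.003]
ft_force: [0.5, 0.1, 0.2]
grip_width: 0.519
grip_force: 0.0
(0.13, 0.15) [625  29  15  34 366] [0.6242 0.0872 0.1347] [0.6262 0.0831] 0.0096
(0.13, 0.15) [308 210  29  27 618] [0.4624 0.2266 0.1362] [0.4613 0.2262] 0.01
(0.112, 0.131) [  535     0   105   130 11699] [0.6121 0.0975 0.1214] [0.6158 0.0888] 0.0486
(0.112, 0.131) [  253   145   139   134 13390] [0.4661 0.2279 0.1217] [0.4611 0.2261] 0.0512
(0.112, 0.131) [ 444  212  131   73 5200] [0.4874 0.0808 0.1209] [0.466  0.0768] 0.0502
[ 0.25  0.11 -0.8   1.81  0.08  1.26 -1.82]
t 6.57 pos [0.4623 0.226  0.2039] shift [-0.9 -1.8 64.4] F [ 0.46 -0.2  -0.28] grip 45.2 0.0
```

```bash
python3 -m jog '[{"claw":45,"dx":-0.5,"dy":-1,"dz":10,"spin":0},{"claw":45,"dx":-0.5,"dy":-1,"dz":30,"spin":0},{"claw":45,"dx":-0.5,"dy":-1,"dz":50,"spin":0},{"claw":45,"dx":-0.5,"dy":-1,"dz":60,"spin":0},{"claw":45,"dx":-0.5,"dy":-1,"dz":64,"spin":0},{"claw":45,"dx":-0.5,"dy":-1,"dz":64,"spin":0},{"claw":5,"dx":-0.5,"dy":-1,"dz":64,"spin":0},{"claw":5,"dx":-0.5,"dy":-1,"dz":64,"spin":0},{"claw":5,"dx":-0.5,"dy":-1,"dz":64,"spin":0},{"claw":5,"dx":-0.5,"dy":-1,"dz":64,"spin":0},{"claw":5,"dx":-0.5,"dy":-1,"dz":64,"spin":0},{"claw":5,"dx":-0.5,"dy":-1,"dz":64,"spin":0}]' 40; python3 -m jog '[{"claw":5,"dx":0,"dy":0,"dz":-3,"spin":0},{"claw":5,"dx":0,"dy":0,"dz":-10,"spin":0},{"claw":5,"dx":0,"dy":0,"dz":-20,"spin":0},{"claw":5,"dx":0,"dy":0,"dz":-30,"spin":0},{"claw":5,"dx":0,"dy":0,"dz":-40,"spin":0},{"claw":5,"dx":0,"dy":0,"dz":-47,"spin":0},{"claw":5,"dx":0,"dy":0,"dz":-50,"spin":0},{"claw":5,"dx":0,"dy":0,"dz":-50,"spin":0},{"claw":5,"dx":0,"dy":0,"dz":-50,"spin":0},{"claw":5,"dx":0,"dy":0,"dz":-50,"spin":0},{"claw":5,"dx":0,"dy":0,"dz":-50,"spin":0}]';python3 f.py
```

```text
time: 7.57
position: [0.4605, 0.2279, 0.14]
tool_rot: [3.101, 0.501, 0.002]
ft_force: [1.0, -1.2, 2.0]
grip_width: 0.189
grip_force: 40.0
time: 8.48
position: [0.4596, 0.228, 0.1889]
tool_rot: [3.101, 0.502, -0.002]
ft_force: [-0.2, -0.2, -2.3]
grip_width: 0.184
grip_force: 40.0
[[-0.73, 0.68, -1.91], [-0.28, -0.22, -2.47], [0.11, -0.29, -2.2]] [-0.3   0.06 -2.19]
t 8.63 pos [0.4598 0.2281 0.1891] shift [0. 0. 0.] F [ 0.11 -0.29 -2.2 ] grip 16.2 40.0
```

```bash
python3 -m jog '[{"claw":5,"dx":0,"dy":0,"dz":8,"spin":0},{"claw":5,"dx":0,"dy":0,"dz":20,"spin":0},{"claw":5,"dx":0,"dy":0,"dz":32,"spin":0},{"claw":5,"dx":0,"dy":0,"dz":41,"spin":0},{"claw":5,"dx":0,"dy":0,"dz":45,"spin":0},{"claw":5,"dx":0,"dy":0,"dz":48,"spin":0},{"claw":5,"dx":0,"dy":0,"dz":50,"spin":0},{"claw":5,"dx":0,"dy":0,"dz":50,"spin":0}]'; python3 -m jog '[{"claw":45,"dx":0,"dy":0,"dz":0,"spin":0},{"claw":45,"dx":0,"dy":0,"dz":0,"spin":0},{"claw":45,"dx":0,"dy":0,"dz":0,"spin":0},{"claw":45,"dx":0,"dy":0,"dz":-10,"spin":0},{"claw":45,"dx":0,"dy":0,"dz":-40,"spin":0},{"claw":45,"dx":0,"dy":0,"dz":-60,"spin":0}]'
python3 - <<'E'
from h import *
go(.4595,.0765,.205)
E
```

```text
time: 9.3
position: [0.4606, 0.2282, 0.1401]
tool_rot: [3.101, 0.501, 0.002]
ft_force: [-1.1, -0.6, 1.4]
grip_width: 0.185
grip_force: 40.0
time: 9.8
position: [0.46, 0.2287, 0.2015]
tool_rot: [-3.1, -0.503, -0.001]
ft_force: [1.1, -0.9, 0.2]
grip_width: 0.495
grip_force: 0.0
t 9.8 pos [0.46   0.2287 0.2015] shift [-48.6 144.2  -3.6] F [ 1.11 -0.93  0.24] grip 43.0 0.0
```

```bash
python3 -m jog '[{"claw":45,"dx":-4,"dy":11,"dz":-4,"spin":0},{"claw":45,"dx":-13,"dy":38,"dz":-4,"spin":0},{"claw":45,"dx":-24,"dy":72,"dz":-4,"spin":0},{"claw":45,"dx":-35,"dy":105,"dz":-4,"spin":0},{"claw":45,"dx":-44,"dy":132,"dz":-4,"spin":0},{"claw":45,"dx":-48,"dy":143,"dz":-4,"spin":0},{"claw":45,"dx":-48.5,"dy":144,"dz":-4,"spin":0},{"claw":45,"dx":-48.5,"dy":144,"dz":-4,"spin":0}]'
python3 - <<'E'
from h import *
P,T=wrist("w4");blobs(P,.130,.15);blobs(P,.112,.131)
print(np.round(get_state()["joint_positions"],2));go(.4595,.0765,.1395)
E
```

```text
time: 10.47
position: [0.4596, 0.0763, 0.2042]
tool_rot: [-3.101, -0.5, -0.002]
ft_force: [-0.3, 0.3, -0.2]
grip_width: 0.516
grip_force: 0.0
(0.13, 0.15) [ 86 138  32  31 766] [0.4608 0.2245 0.1361] [0.4602 0.2257] 0.0101
(0.13, 0.15) [309 210  29  28 617] [0.4601 0.0754 0.1362] [0.4593 0.0751] 0.0099
(0.112, 0.131) [ 326    0  150   52 5475] [0.5946 0.0712 0.121 ] [0.6067 0.0745] 0.0454
(0.112, 0.131) [   39    72   155   148 16834] [0.4638 0.224  0.1215] [0.4597 0.226 ] 0.0513
(0.112, 0.131) [  254   145   139   134 13340] [0.4637 0.0769 0.1217] [0.4589 0.0749] 0.0512
[ 0.45 -0.04 -0.66  1.91 -0.02  1.26 -1.44]
t 10.52 pos [0.4595 0.0775 0.2041] shift [-0.4  0.9 64.6] F [-0.17  0.83  0.16] grip 44.9 0.0
```

```bash
python3 -m jog '[{"claw":45,"dx":-0.5,"dy":1,"dz":10,"spin":0},{"claw":45,"dx":-0.5,"dy":1,"dz":30,"spin":0},{"claw":45,"dx":-0.5,"dy":1,"dz":50,"spin":0},{"claw":45,"dx":-0.5,"dy":1,"dz":60,"spin":0},{"claw":45,"dx":-0.5,"dy":1,"dz":64,"spin":0},{"claw":45,"dx":-0.5,"dy":1,"dz":64,"spin":0},{"claw":5,"dx":-0.5,"dy":1,"dz":64,"spin":0},{"claw":5,"dx":-0.5,"dy":1,"dz":64,"spin":0},{"claw":5,"dx":-0.5,"dy":1,"dz":64,"spin":0},{"claw":5,"dx":-0.5,"dy":1,"dz":64,"spin":0},{"claw":5,"dx":-0.5,"dy":1,"dz":64,"spin":0},{"claw":5,"dx":-0.5,"dy":1,"dz":64,"spin":0}]' 40; python3 -m jog '[{"claw":5,"dx":0,"dy":0,"dz":-3,"spin":0},{"claw":5,"dx":0,"dy":0,"dz":-10,"spin":0},{"claw":5,"dx":0,"dy":0,"dz":-20,"spin":0},{"claw":5,"dx":0,"dy":0,"dz":-30,"spin":0},{"claw":5,"dx":0,"dy":0,"dz":-40,"spin":0},{"claw":5,"dx":0,"dy":0,"dz":-47,"spin":0},{"claw":5,"dx":0,"dy":0,"dz":-50,"spin":0},{"claw":5,"dx":0,"dy":0,"dz":-50,"spin":0},{"claw":5,"dx":0,"dy":0,"dz":-50,"spin":0},{"claw":5,"dx":0,"dy":0,"dz":-50,"spin":0},{"claw":5,"dx":0,"dy":0,"dz":-50,"spin":0}]';python3 f.py
```

```text
time: 11.52
position: [0.4596, 0.075, 0.14]
tool_rot: [3.101, 0.501, 0.001]
ft_force: [-0.4, 0.8, 1.2]
grip_width: 0.187
grip_force: 40.0
time: 12.43
position: [0.4588, 0.075, 0.1889]
tool_rot: [-3.101, -0.502, 0.002]
ft_force: [-0.8, 0.0, -5.6]
grip_width: 0.189
grip_force: 40.0
[[-0.33, 0.15, -5.6], [1.06, -0.61, -5.84], [-0.33, 0.01, -5.67]] [ 0.13 -0.15 -5.7 ]
t 12.58 pos [0.459  0.0751 0.1891] shift [0. 0. 0.] F [-0.33  0.01 -5.67] grip 16.2 40.0
```

Canister A is clearly the heaviest at about 5.7 N, against 2.6 N for B and 2.2 N for C. I'll set A back down and seat B and C.

```bash
python3 -m jog '[{"claw":5,"dx":0,"dy":0,"dz":8,"spin":0},{"claw":5,"dx":0,"dy":0,"dz":20,"spin":0},{"claw":5,"dx":0,"dy":0,"dz":32,"spin":0},{"claw":5,"dx":0,"dy":0,"dz":41,"spin":0},{"claw":5,"dx":0,"dy":0,"dz":45,"spin":0},{"claw":5,"dx":0,"dy":0,"dz":48,"spin":0},{"claw":5,"dx":0,"dy":0,"dz":50,"spin":0},{"claw":5,"dx":0,"dy":0,"dz":50,"spin":0}]'; python3 -m jog '[{"claw":45,"dx":0,"dy":0,"dz":0,"spin":0},{"claw":45,"dx":0,"dy":0,"dz":0,"spin":0},{"claw":45,"dx":0,"dy":0,"dz":0,"spin":0},{"claw":45,"dx":0,"dy":0,"dz":-10,"spin":0},{"claw":45,"dx":0,"dy":0,"dz":-40,"spin":0},{"claw":45,"dx":0,"dy":0,"dz":-60,"spin":0}]'
python3 - <<'E'
from h import *
go(.632,.083,.205)
E
```

```text
time: 13.25
position: [0.46, 0.0753, 0.1411]
tool_rot: [3.101, 0.502, 0.002]
ft_force: [-3.5, -1.1, 2.2]
grip_width: 0.183
grip_force: 40.0
time: 13.75
position: [0.4597, 0.0754, 0.2016]
tool_rot: [-3.101, -0.502, -0.002]
ft_force: [1.0, 0.2, 0.8]
grip_width: 0.494
grip_force: 0.0
t 13.75 pos [0.4597 0.0754 0.2016] shift [165.9  47.2  -3.1] F [0.99 0.17 0.75] grip 43.0 0.0
```

```bash
python3 -m jog '[{"claw":45,"dx":12,"dy":3,"dz":-3,"spin":0},{"claw":45,"dx":40,"dy":11,"dz":-3,"spin":0},{"claw":45,"dx":75,"dy":21,"dz":-3,"spin":0},{"claw":45,"dx":110,"dy":31,"dz":-3,"spin":0},{"claw":45,"dx":142,"dy":40,"dz":-3,"spin":0},{"claw":45,"dx":161,"dy":46,"dz":-3,"spin":0},{"claw":45,"dx":166,"dy":47,"dz":-3,"spin":0},{"claw":45,"dx":166,"dy":47,"dz":-3,"spin":0},{"claw":45,"dx":166,"dy":47,"dz":-3,"spin":0}]'
python3 - <<'E'
from h import *
P,T=wrist("w5");blobs(P,.130,.15);blobs(P,.112,.131)
go(.632,.083,.1395)
E
```

```text
time: 14.5
position: [0.6309, 0.0832, 0.2027]
tool_rot: [-3.101, -0.502, 0.001]
ft_force: [-0.0, -0.5, 1.7]
grip_width: 0.515
grip_force: 0.0
(0.13, 0.15) [310 214  29  27 618] [0.6293 0.0813 0.1362] [0.6275 0.0805] 0.0098
(0.13, 0.15) [ 80 352  13  12 103] [0.467  0.2216 0.1339] [0.466  0.2225] 0.0064
(0.112, 0.131) [  254   149   140   134 13276] [0.6333 0.0829 0.1217] [0.6281 0.081 ] 0.051
(0.112, 0.131) [ 71 316  27  48 654] [0.476  0.2314 0.123 ] [0.4716 0.2316] 0.0231
t 14.55 pos [0.6306 0.0832 0.2029] shift [ 1.3  0.7 63.4] F [-0.47  0.01  0.8 ] grip 45.2 0.0
```

```bash
python3 -m jog '[{"claw":45,"dx":-2.5,"dy":1,"dz":10,"spin":0},{"claw":45,"dx":-2.5,"dy":1,"dz":30,"spin":0},{"claw":45,"dx":-2.5,"dy":1,"dz":50,"spin":0},{"claw":45,"dx":-2.5,"dy":1,"dz":59,"spin":0},{"claw":45,"dx":-2.5,"dy":1,"dz":63,"spin":0},{"claw":45,"dx":-2.5,"dy":1,"dz":63,"spin":0},{"claw":5,"dx":-2.5,"dy":1,"dz":63,"spin":0},{"claw":5,"dx":-2.5,"dy":1,"dz":63,"spin":0},{"claw":5,"dx":-2.5,"dy":1,"dz":63,"spin":0},{"claw":5,"dx":-2.5,"dy":1,"dz":63,"spin":0},{"claw":5,"dx":-2.5,"dy":1,"dz":63,"spin":0},{"claw":5,"dx":-2.5,"dy":1,"dz":63,"spin":0}]' 40; python3 -m jog '[{"claw":5,"dx":0,"dy":0,"dz":-3,"spin":0},{"claw":5,"dx":0,"dy":0,"dz":-10,"spin":0},{"claw":5,"dx":0,"dy":0,"dz":-25,"spin":0},{"claw":5,"dx":0,"dy":0,"dz":-45,"spin":0},{"claw":5,"dx":0,"dy":0,"dz":-65,"spin":0},{"claw":5,"dx":0,"dy":0,"dz":-85,"spin":0},{"claw":5,"dx":0,"dy":0,"dz":-100,"spin":0},{"claw":5,"dx":0,"dy":0,"dz":-110,"spin":0},{"claw":5,"dx":0,"dy":0,"dz":-115,"spin":0},{"claw":5,"dx":0,"dy":0,"dz":-115,"spin":0},{"claw":5,"dx":0,"dy":0,"dz":-115,"spin":0}]';python3 - <<'E'
from h import *
go(.467,-.3165,.255);go(.5635,-.241,.255)
E
```

```text
time: 15.55
position: [0.6298, 0.0813, 0.1401]
tool_rot: [3.101, 0.502, 0.001]
ft_force: [-0.4, -0.3, 2.6]
grip_width: 0.188
grip_force: 40.0
time: 16.47
position: [0.6291, 0.081, 0.2537]
tool_rot: [3.101, 0.502, -0.002]
ft_force: [-0.5, -0.0, -2.6]
grip_width: 0.187
grip_force: 40.0
t 16.47 pos [0.6291 0.081  0.2537] shift [-279.2  326.1   -1. ] F [-0.49 -0.01 -2.56] grip 16.2 40.0
t 16.47 pos [0.6291 0.081  0.2537] shift [-163.8  284.8   -1.1] F [-0.49 -0.01 -2.56] grip 16.2 40.0
```

```bash
python3 -m jog '[{"claw":5,"dx":-3,"dy":3,"dz":0,"spin":0},{"claw":5,"dx":-10,"dy":11,"dz":0,"spin":0},{"claw":5,"dx":-21,"dy":24,"dz":0,"spin":0},{"claw":5,"dx":-36,"dy":42,"dz":0,"spin":0},{"claw":5,"dx":-56,"dy":65,"dz":0,"spin":0},{"claw":5,"dx":-78,"dy":91,"dz":0,"spin":0},{"claw":5,"dx":-103,"dy":121,"dz":0,"spin":0},{"claw":5,"dx":-128,"dy":150,"dz":0,"spin":0},{"claw":5,"dx":-153,"dy":179,"dz":0,"spin":0},{"claw":5,"dx":-179,"dy":209,"dz":0,"spin":0},{"claw":5,"dx":-204,"dy":238,"dz":0,"spin":0},{"claw":5,"dx":-226,"dy":264,"dz":0,"spin":0},{"claw":5,"dx":-246,"dy":287,"dz":0,"spin":0},{"claw":5,"dx":-259,"dy":303,"dz":0,"spin":0},{"claw":5,"dx":-271,"dy":316,"dz":0,"spin":0},{"claw":5,"dx":-276,"dy":323,"dz":0,"spin":0},{"claw":5,"dx":-279,"dy":326,"dz":0,"spin":0},{"claw":5,"dx":-279,"dy":326,"dz":0,"spin":0},{"claw":5,"dx":-279,"dy":326,"dz":0,"spin":0}]'
python3 - <<'E'
from h import *
for n in("top","side"):
    d=get_image(n);cv2.imwrite(f"pics/{n}1.png",cv2.resize(d["frame"][(110 if n=="top" else 60):(310 if n=="top" else 210),200 if n=="side" else 300:][:,:300,::-1],None,fx=2,fy=2))
s=get_state()
P,T=wrist("w6");blobs(P,s["position"][2]-.022,s["position"][2]-.011,300)
for w in((.658,-.1655),(.5635,-.241)):
    q=P[np.hypot(P[...,0]-w[0],P[...,1]-w[1])<.065];f=q[(q[:,2]<.022)&(q[:,2]>.008)][:,:2].astype(np.float32)
    if len(f)>50:e=cv2.fitEllipse(cv2.convexHull(f));print(len(f),np.round(e[0],4),np.round(e[1],4))
go(.467,-.3165,.155)
E
```

```text
time: 18.05
position: [0.468, -0.3149, 0.2544]
tool_rot: [-3.1, -0.504, -0.0]
ft_force: [1.0, 0.8, -3.5]
grip_width: 0.186
grip_force: 40.0
(np.float64(0.23255199143438796), np.float64(0.24355199143438794)) [  229   164   186   104 13107] [ 0.4895 -0.3072  0.2362] [ 0.4691 -0.3142] 0.0507
(np.float64(0.23255199143438796), np.float64(0.24355199143438794)) [302 316  40  19 685] [ 0.4267 -0.3283  0.2357] [ 0.4266 -0.3287] 0.0127
219 [ 0.6062 -0.1849] [0.0141 0.066 ]
10041 [ 0.5624 -0.2407] [0.1147 0.1149]
t 18.2 pos [ 0.4683 -0.3147  0.2546] shift [-1.9  1.3 99.6] F [-1.15  0.24 -2.86] grip 16.0 40.0
```

View pics/side1.png

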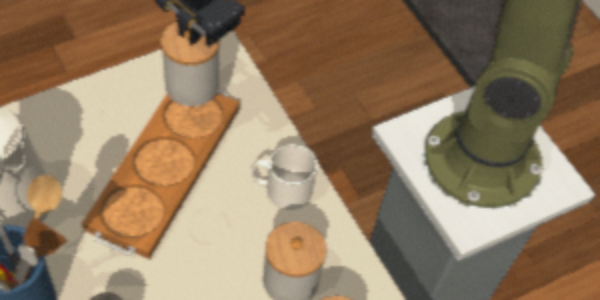

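View pics/w6.png

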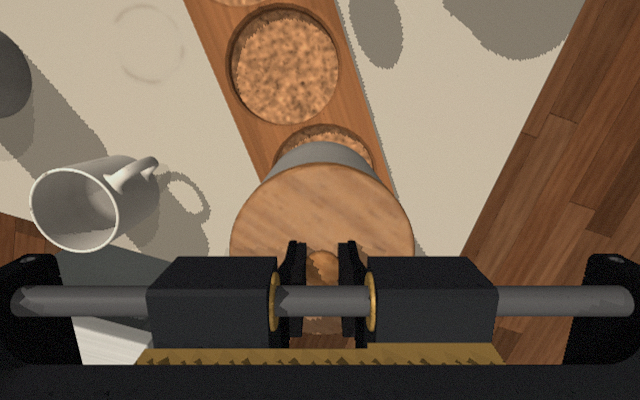

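The side view shows canister B hanging upright over the near well, at about (192,75) in the crop. In the wrist view the middle well's floor is at (285,68) and fits cleanly. A 2 mm correction is needed, then I'll lower it slowly.

```bash
python3 -m jog '[{"claw":5,"dx":-2.4,"dy":1.4,"dz":4,"spin":0},{"claw":5,"dx":-2.4,"dy":1.4,"dz":14,"spin":0},{"claw":5,"dx":-2.4,"dy":1.4,"dz":28,"spin":0},{"claw":5,"dx":-2.4,"dy":1.4,"dz":42,"spin":0},{"claw":5,"dx":-2.4,"dy":1.4,"dz":56,"spin":0},{"claw":5,"dx":-2.4,"dy":1.4,"dz":68,"spin":0},{"claw":5,"dx":-2.4,"dy":1.4,"dz":76,"spin":0},{"claw":5,"dx":-2.4,"dy":1.4,"dz":80,"spin":0},{"claw":5,"dx":-2.4,"dy":1.4,"dz":83,"spin":0},{"claw":5,"dx":-2.4,"dy":1.4,"dz":86,"spin":0},{"claw":5,"dx":-2.4,"dy":1.4,"dz":89,"spin":0},{"claw":5,"dx":-2.4,"dy":1.4,"dz":91,"spin":0},{"claw":5,"dx":-2.4,"dy":1.4,"dz":93,"spin":0},{"claw":5,"dx":-2.4,"dy":1.4,"dz":95,"spin":0},{"claw":5,"dx":-2.4,"dy":1.4,"dz":96,"spin":0},{"claw":5,"dx":-2.4,"dy":1.4,"dz":96,"spin":0}]'; python3 f.py
```

```text
time: 19.53
position: [0.4656, -0.3183, 0.1584]
tool_rot: [-3.101, -0.502, 0.0]
ft_force: [-0.4, 1.0, -1.9]
grip_width: 0.184
grip_force: 40.0
[[-0.02, -0.14, -2.16], [-0.22, -0.17, -2.17], [-0.03, 0.05, -2.9]] [-0.09 -0.08 -2.41]
t 19.68 pos [ 0.4658 -0.3184  0.1587] shift [0. 0. 0.] F [-0.03  0.05 -2.9 ] grip 16.2 40.0
```

```bash
python3 -m jog '[{"claw":5,"dx":1,"dy":-1,"dz":1,"spin":0},{"claw":5,"dx":1,"dy":-1,"dz":2,"spin":0},{"claw":5,"dx":1,"dy":-1,"dz":2.5,"spin":0},{"claw":5,"dx":1,"dy":-1,"dz":3,"spin":0},{"claw":5,"dx":1,"dy":-1,"dz":3,"spin":0},{"claw":5,"dx":1,"dy":-1,"dz":3,"spin":0}]'; python3 f.py
```

```text
time: 20.18
position: [0.4669, -0.3169, 0.1561]
tool_rot: [3.101, 0.502, 0.002]
ft_force: [0.7, 1.2, 1.9]
grip_width: 0.187
grip_force: 40.0
[[0.83, 1.19, 1.72], [0.75, 1.15, 0.87], [1.52, 1.77, 2.19]] [1.03 1.37 1.59]
t 20.33 pos [ 0.4669 -0.317   0.1561] shift [0. 0. 0.] F [1.52 1.77 2.19] grip 16.2 40.0
```

Resting on the cork (support about 4 N at exactly the expected height). I'll release and go to C.

```bash
python3 -m jog '[{"claw":45,"dx":0,"dy":0,"dz":0,"spin":0},{"claw":45,"dx":0,"dy":0,"dz":0,"spin":0},{"claw":45,"dx":0,"dy":0,"dz":0,"spin":0},{"claw":45,"dx":0,"dy":0,"dz":-10,"spin":0},{"claw":45,"dx":0,"dy":0,"dz":-35,"spin":0},{"claw":45,"dx":0,"dy":0,"dz":-60,"spin":0},{"claw":45,"dx":0,"dy":0,"dz":-60,"spin":0},{"claw":45,"dx":0,"dy":0,"dz":-60,"spin":0}]'
python3 - <<'E'
from h import *
P,T=wrist("w7");s=get_state();blobs(P,.146,.166,300);blobs(P,.128,.146,300)
q=P[(P[...,2]>.13)&(P[...,2]<.143)];q=q[np.hypot(q[:,0]-.467,q[:,1]+.317)<.048]
c=np.linalg.lstsq(np.c_[q[:,:2],np.ones(len(q))],q[:,2],rcond=None)[0];print("tilt",c[:2],"z",q[:,2].mean())
go(.5,-.1,.22);go(.4605,.2265,.205)
E
```

```text
time: 21.0
position: [0.4671, -0.3179, 0.2178]
tool_rot: [3.098, 0.501, 0.004]
ft_force: [0.4, -0.3, 0.3]
grip_width: 0.508
grip_force: 0.0
(0.146, 0.166) [305 211  29  28 626] [ 0.4666 -0.3165  0.1522] [ 0.4656 -0.3168] 0.01
(0.128, 0.146) [  249   146   141   135 13484] [ 0.4707 -0.3154  0.1377] [ 0.4657 -0.3169] 0.0509
tilt [-0.00645592 -0.0003204 ] z 0.13790190884690798
t 21.05 pos [ 0.4663 -0.3174  0.2163] shift [ 100.5 -195.7   -3.9] F [-0.3   0.45  0.15] grip 44.6 0.0
t 21.05 pos [ 0.4663 -0.3174  0.2163] shift [ 165.8 -518.1   10.7] F [-0.3   0.45  0.15] grip 44.6 0.0
```

```bash
python3 -m jog '[{"claw":45,"dx":3,"dy":-10,"dz":0,"spin":0},{"claw":45,"dx":10,"dy":-31,"dz":0,"spin":0},{"claw":45,"dx":20,"dy":-62,"dz":0,"spin":0},{"claw":45,"dx":32,"dy":-98,"dz":0,"spin":0},{"claw":45,"dx":44,"dy":-137,"dz":0,"spin":0},{"claw":45,"dx":56,"dy":-176,"dz":0,"spin":0},{"claw":45,"dx":69,"dy":-215,"dz":0,"spin":0},{"claw":45,"dx":81,"dy":-254,"dz":0,"spin":0},{"claw":45,"dx":94,"dy":-293,"dz":0,"spin":0},{"claw":45,"dx":106,"dy":-332,"dz":0,"spin":0},{"claw":45,"dx":119,"dy":-370,"dz":2,"spin":0},{"claw":45,"dx":131,"dy":-409,"dz":4,"spin":0},{"claw":45,"dx":143,"dy":-445,"dz":6,"spin":0},{"claw":45,"dx":153,"dy":-477,"dz":8,"spin":0},{"claw":45,"dx":161,"dy":-502,"dz":10,"spin":0},{"claw":45,"dx":166,"dy":-518,"dz":12,"spin":0},{"claw":45,"dx":166,"dy":-518,"dz":12,"spin":0},{"claw":45,"dx":166,"dy":-518,"dz":12,"spin":0},{"claw":45,"dx":166,"dy":-518,"dz":12,"spin":0}]'
python3 - <<'E'
from h import *
P,T=wrist("w8");blobs(P,.130,.15);blobs(P,.112,.131)
print(np.round(get_state()["joint_positions"],2));go(.4605,.2265,.1395)
E
```

```text
time: 22.63
position: [0.46, 0.2257, 0.2027]
tool_rot: [3.1, 0.501, -0.003]
ft_force: [0.1, -0.5, 0.4]
grip_width: 0.514
grip_force: 0.0
(0.13, 0.15) [307 209  29  28 630] [0.4608 0.2266 0.1362] [0.4602 0.2262] 0.01
(0.112, 0.131) [  251   144   141   135 13569] [0.4646 0.2278 0.1217] [0.4597 0.2263] 0.051
(0.112, 0.131) [ 444  214  131   71 5018] [0.4849 0.0804 0.1209] [0.465  0.0766] 0.0498
[ 0.37  0.12 -0.93  1.81  0.1   1.27 -1.84]
t 22.68 pos [0.4604 0.2253 0.2029] shift [ 0.6 -1.2 63.4] F [-0.33 -0.1   0.56] grip 45.2 0.0
```

```bash
python3 -m jog '[{"claw":45,"dx":0,"dy":-1,"dz":10,"spin":0},{"claw":45,"dx":0,"dy":-1,"dz":30,"spin":0},{"claw":45,"dx":0,"dy":-1,"dz":50,"spin":0},{"claw":45,"dx":0,"dy":-1,"dz":59,"spin":0},{"claw":45,"dx":0,"dy":-1,"dz":63,"spin":0},{"claw":45,"dx":0,"dy":-1,"dz":63,"spin":0},{"claw":5,"dx":0,"dy":-1,"dz":63,"spin":0},{"claw":5,"dx":0,"dy":-1,"dz":63,"spin":0},{"claw":5,"dx":0,"dy":-1,"dz":63,"spin":0},{"claw":5,"dx":0,"dy":-1,"dz":63,"spin":0},{"claw":5,"dx":0,"dy":-1,"dz":63,"spin":0},{"claw":5,"dx":0,"dy":-1,"dz":63,"spin":0}]' 40; python3 -m jog '[{"claw":5,"dx":0,"dy":0,"dz":-3,"spin":0},{"claw":5,"dx":0,"dy":0,"dz":-10,"spin":0},{"claw":5,"dx":0,"dy":0,"dz":-25,"spin":0},{"claw":5,"dx":0,"dy":0,"dz":-45,"spin":0},{"claw":5,"dx":0,"dy":0,"dz":-65,"spin":0},{"claw":5,"dx":0,"dy":0,"dz":-85,"spin":0},{"claw":5,"dx":0,"dy":0,"dz":-105,"spin":0},{"claw":5,"dx":0,"dy":0,"dz":-125,"spin":0},{"claw":5,"dx":0,"dy":0,"dz":-145,"spin":0},{"claw":5,"dx":0,"dy":0,"dz":-160,"spin":0},{"claw":5,"dx":0,"dy":0,"dz":-170,"spin":0},{"claw":5,"dx":0,"dy":0,"dz":-175,"spin":0},{"claw":5,"dx":0,"dy":0,"dz":-175,"spin":0}]';python3 - <<'E'
from h import *
go(.5625,-.241,.315);go(.5625,-.241,.255)
E
```

```text
time: 23.68
position: [0.4607, 0.2276, 0.141]
tool_rot: [3.101, 0.501, 0.001]
ft_force: [0.3, -1.0, 2.1]
grip_width: 0.187
grip_force: 40.0
time: 24.77
position: [0.4604, 0.2281, 0.3163]
tool_rot: [-3.101, -0.502, -0.002]
ft_force: [-0.1, -0.5, -1.8]
grip_width: 0.187
grip_force: 40.0
t 24.77 pos [0.4604 0.2281 0.3163] shift [-51.1 477.4   1.3] F [-0.09 -0.54 -1.79] grip 16.2 40.0
t 24.77 pos [0.4604 0.2281 0.3163] shift [-51.2 477.4  61.3] F [-0.09 -0.54 -1.79] grip 16.2 40.0
```

```bash
python3 -m jog '[{"claw":5,"dx":-0.5,"dy":5,"dz":0,"spin":0},{"claw":5,"dx":-1.5,"dy":14,"dz":0,"spin":0},{"claw":5,"dx":-3,"dy":31,"dz":0,"spin":0},{"claw":5,"dx":-6,"dy":55,"dz":0,"spin":0},{"claw":5,"dx":-9,"dy":86,"dz":0,"spin":0},{"claw":5,"dx":-13,"dy":124,"dz":0,"spin":0},{"claw":5,"dx":-18,"dy":165,"dz":0,"spin":0},{"claw":5,"dx":-22,"dy":205,"dz":0,"spin":0},{"claw":5,"dx":-26,"dy":246,"dz":0,"spin":0},{"claw":5,"dx":-31,"dy":286,"dz":0,"spin":0},{"claw":5,"dx":-35,"dy":327,"dz":0,"spin":0},{"claw":5,"dx":-39,"dy":365,"dz":0,"spin":0},{"claw":5,"dx":-43,"dy":398,"dz":0,"spin":0},{"claw":5,"dx":-46,"dy":427,"dz":0,"spin":0},{"claw":5,"dx":-48,"dy":448,"dz":0,"spin":0},{"claw":5,"dx":-49.5,"dy":463,"dz":0,"spin":0},{"claw":5,"dx":-50.5,"dy":472,"dz":0,"spin":0},{"claw":5,"dx":-51,"dy":477,"dz":0,"spin":0},{"claw":5,"dx":-51,"dy":477,"dz":0,"spin":0},{"claw":5,"dx":-51,"dy":477,"dz":0,"spin":0}]'
python3 -m jog '[{"claw":5,"dx":0,"dy":0,"dz":6,"spin":0},{"claw":5,"dx":0,"dy":0,"dz":20,"spin":0},{"claw":5,"dx":0,"dy":0,"dz":40,"spin":0},{"claw":5,"dx":0,"dy":0,"dz":60,"spin":0},{"claw":5,"dx":0,"dy":0,"dz":80,"spin":0},{"claw":5,"dx":0,"dy":0,"dz":95,"spin":0},{"claw":5,"dx":0,"dy":0,"dz":105,"spin":0},{"claw":5,"dx":0,"dy":0,"dz":110,"spin":0},{"claw":5,"dx":0,"dy":0,"dz":110,"spin":0},{"claw":5,"dx":0,"dy":0,"dz":110,"spin":0}]'
python3 - <<'E'
from h import *
P,T=wrist("w9");z=T[2,3];blobs(P,z-.022,z-.011,300)
w=(.658,-.165)
q=P[np.hypot(P[...,0]-w[0],P[...,1]-w[1])<.065];f=q[(q[:,2]<.022)&(q[:,2]>.008)][:,:2].astype(np.float32)
if len(f)>50:e=cv2.fitEllipse(cv2.convexHull(f));print(len(f),np.round(e[0],4),np.round(e[1],4))
go(.5625,-.241,.156)
E
```

```text
time: 26.43
position: [0.5623, -0.2394, 0.3156]
tool_rot: [-3.1, -0.504, -0.0]
ft_force: [-0.1, 0.7, -1.7]
grip_width: 0.189
grip_force: 40.0
time: 27.27
position: [0.5626, -0.2406, 0.2063]
tool_rot: [3.101, 0.503, 0.001]
ft_force: [-0.3, 0.0, -0.6]
grip_width: 0.185
grip_force: 40.0
(np.float64(0.1842612251338495), np.float64(0.19526122513384947)) [  230   163   185   105 13052] [ 0.5838 -0.2336  0.1873] [ 0.5626 -0.2407] 0.0504
(np.float64(0.1842612251338495), np.float64(0.19526122513384947)) [302 316  40  17 637] [ 0.5208 -0.2544  0.1867] [ 0.5206 -0.2542] 0.0126
12975 [ 0.6578 -0.1648] [0.1148 0.1149]
t 27.32 pos [ 0.5629 -0.2408  0.2067] shift [-0.5 -0.  50.7] F [-0.29  0.01 -1.52] grip 16.1 40.0
```

View pics/w9.png

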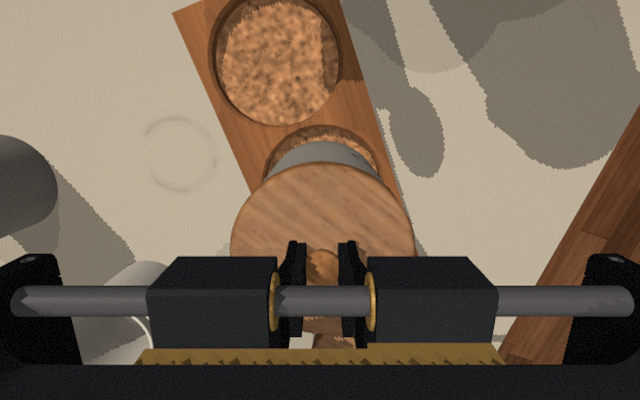

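The lid centre (320,235) is over the middle well, with the far well at (278,62) as reference. Both measurements agree to within 0.5 mm, so I'll lower slowly.

```bash
python3 -m jog '[{"claw":5,"dx":0,"dy":0,"dz":5,"spin":0},{"claw":5,"dx":0,"dy":0,"dz":14,"spin":0},{"claw":5,"dx":0,"dy":0,"dz":23,"spin":0},{"claw":5,"dx":0,"dy":0,"dz":29,"spin":0},{"claw":5,"dx":0,"dy":0,"dz":33,"spin":0},{"claw":5,"dx":0,"dy":0,"dz":36,"spin":0},{"claw":5,"dx":0,"dy":0,"dz":39,"spin":0},{"claw":5,"dx":0,"dy":0,"dz":42,"spin":0},{"claw":5,"dx":0,"dy":0,"dz":44,"spin":0},{"claw":5,"dx":0,"dy":0,"dz":46,"spin":0},{"claw":5,"dx":0,"dy":0,"dz":47,"spin":0},{"claw":5,"dx":0,"dy":0,"dz":48,"spin":0},{"claw":5,"dx":0,"dy":0,"dz":48,"spin":0},{"claw":5,"dx":0,"dy":0,"dz":48,"spin":0}]'; python3 f.py
```

```text
time: 28.48
position: [0.5623, -0.2409, 0.1577]
tool_rot: [3.101, 0.502, 0.0]
ft_force: [-0.6, -0.3, -1.8]
grip_width: 0.185
grip_force: 40.0
[[-0.04, -0.11, -2.29], [0.26, -0.31, -1.26], [-0.47, 0.2, -2.01]] [-0.08 -0.07 -1.85]
t 28.63 pos [ 0.5623 -0.241   0.1577] shift [0. 0. 0.] F [-0.47  0.2  -2.01] grip 16.0 40.0
```

```bash
python3 -m jog '[{"claw":5,"dx":0,"dy":0,"dz":0.7,"spin":0},{"claw":5,"dx":0,"dy":0,"dz":1.4,"spin":0},{"claw":5,"dx":0,"dy":0,"dz":2,"spin":0},{"claw":5,"dx":0,"dy":0,"dz":2,"spin":0},{"claw":5,"dx":0,"dy":0,"dz":2,"spin":0}]'; python3 f.py
```

```text
time: 29.05
position: [0.5629, -0.2416, 0.1566]
tool_rot: [3.1, 0.501, 0.002]
ft_force: [-0.2, -2.3, 4.9]
grip_width: 0.186
grip_force: 40.0
[[0.6, -2.3, 4.76], [-0.56, -1.51, 5.0], [-0.43, -1.56, 5.49]] [-0.13 -1.79  5.08]
t 29.2 pos [ 0.5629 -0.2416  0.1566] shift [0. 0. 0.] F [-0.43 -1.56  5.49] grip 16.3 40.0
```

```bash
python3 -m jog '[{"claw":5,"dx":0,"dy":0,"dz":-0.7,"spin":0},{"claw":45,"dx":0,"dy":0,"dz":-0.7,"spin":0},{"claw":45,"dx":0,"dy":0,"dz":-0.7,"spin":0},{"claw":45,"dx":0,"dy":0,"dz":-0.7,"spin":0},{"claw":45,"dx":0,"dy":0,"dz":-10,"spin":0},{"claw":45,"dx":0,"dy":0,"dz":-35,"spin":0},{"claw":45,"dx":0,"dy":0,"dz":-60,"spin":0},{"claw":45,"dx":0,"dy":0,"dz":-60,"spin":0},{"claw":45,"dx":0,"dy":0,"dz":-60,"spin":0}]'
python3 - <<'E'
from h import *
P,T=wrist("w10");blobs(P,.146,.166,300);blobs(P,.128,.146,300)
q=P[(P[...,2]>.13)&(P[...,2]<.143)];q=q[np.hypot(q[:,0]-.5625,q[:,1]+.241)<.048]
c=np.linalg.lstsq(np.c_[q[:,:2],np.ones(len(q))],q[:,2],rcond=None)[0];print("tilt",c[:2],"z",q[:,2].mean())
go(.4595,.0755,.205)
E
```

```text
time: 29.95
position: [0.5631, -0.2408, 0.2175]
tool_rot: [3.1, 0.502, 0.004]
ft_force: [0.3, 0.4, -0.4]
grip_width: 0.507
grip_force: 0.0
(0.146, 0.166) [309 213  29  27 627] [ 0.5626 -0.2417  0.1522] [ 0.5618 -0.2421] 0.0101
(0.128, 0.146) [  253   147   140   135 13436] [ 0.5667 -0.2403  0.1377] [ 0.5616 -0.2423] 0.0511
(0.128, 0.146) [ 311  316   81   32 2127] [ 0.4782 -0.2906  0.1377] [ 0.4677 -0.2972] 0.0324
tilt [-0.00510705 -0.00295526] z 0.13791643114542637
t 30.0 pos [ 0.5622 -0.2406  0.2159] shift [   2.3 -332.4   10.9] F [0.39 0.42 0.54] grip 44.8 0.0
```

Both canisters are seated flat, with lid tops at z = 0.138. Now for A.

```bash
python3 -m jog '[{"claw":45,"dx":0,"dy":-8,"dz":0,"spin":0},{"claw":45,"dx":0,"dy":-26,"dz":0,"spin":0},{"claw":45,"dx":0,"dy":-54,"dz":0,"spin":0},{"claw":45,"dx":1,"dy":-88,"dz":0,"spin":0},{"claw":45,"dx":1,"dy":-124,"dz":0,"spin":0},{"claw":45,"dx":1,"dy":-160,"dz":2,"spin":0},{"claw":45,"dx":1,"dy":-196,"dz":4,"spin":0},{"claw":45,"dx":2,"dy":-232,"dz":6,"spin":0},{"claw":45,"dx":2,"dy":-266,"dz":8,"spin":0},{"claw":45,"dx":2,"dy":-296,"dz":10,"spin":0},{"claw":45,"dx":2,"dy":-318,"dz":12,"spin":0},{"claw":45,"dx":2,"dy":-329,"dz":12,"spin":0},{"claw":45,"dx":2,"dy":-332,"dz":12,"spin":0},{"claw":45,"dx":2,"dy":-332,"dz":12,"spin":0},{"claw":45,"dx":2,"dy":-332,"dz":12,"spin":0}]'
python3 - <<'E'
from h import *
P,T=wrist("w11");blobs(P,.130,.15);blobs(P,.112,.131)
print(np.round(get_state()["joint_positions"],2));go(.4595,.0755,.1395)
E
```

```text
time: 31.25
position: [0.4597, 0.0732, 0.2033]
tool_rot: [3.101, 0.499, -0.001]
ft_force: [0.2, -0.1, 0.3]
grip_width: 0.515
grip_force: 0.0
(0.13, 0.15) [304 213  29  28 617] [0.4569 0.0749 0.1362] [0.456  0.0748] 0.0101
(0.112, 0.131) [  249   149   140   133 13217] [0.4611 0.076  0.1217] [0.4557 0.0746] 0.0511
[ 0.59 -0.03 -0.77  1.91 -0.02  1.26 -1.43]
t 31.3 pos [0.4598 0.073  0.2033] shift [ 0.5 -2.5 63.8] F [ 1.12  0.02 -0.34] grip 45.0 0.0
```

```bash
python3 -m jog '[{"claw":45,"dx":-3,"dy":-2.5,"dz":10,"spin":0},{"claw":45,"dx":-3,"dy":-2.5,"dz":30,"spin":0},{"claw":45,"dx":-3,"dy":-2.5,"dz":50,"spin":0},{"claw":45,"dx":-3,"dy":-2.5,"dz":59,"spin":0},{"claw":45,"dx":-3,"dy":-2.5,"dz":63,"spin":0},{"claw":45,"dx":-3,"dy":-2.5,"dz":63,"spin":0},{"claw":5,"dx":-3,"dy":-2.5,"dz":63,"spin":0},{"claw":5,"dx":-3,"dy":-2.5,"dz":63,"spin":0},{"claw":5,"dx":-3,"dy":-2.5,"dz":63,"spin":0},{"claw":5,"dx":-3,"dy":-2.5,"dz":63,"spin":0},{"claw":5,"dx":-3,"dy":-2.5,"dz":63,"spin":0},{"claw":5,"dx":-3,"dy":-2.5,"dz":63,"spin":0}]' 45; python3 -m jog '[{"claw":5,"dx":0,"dy":0,"dz":-3,"spin":0},{"claw":5,"dx":0,"dy":0,"dz":-10,"spin":0},{"claw":5,"dx":0,"dy":0,"dz":-25,"spin":0},{"claw":5,"dx":0,"dy":0,"dz":-42,"spin":0},{"claw":5,"dx":0,"dy":0,"dz":-60,"spin":0},{"claw":5,"dx":0,"dy":0,"dz":-78,"spin":0},{"claw":5,"dx":0,"dy":0,"dz":-96,"spin":0},{"claw":5,"dx":0,"dy":0,"dz":-114,"spin":0},{"claw":5,"dx":0,"dy":0,"dz":-132,"spin":0},{"claw":5,"dx":0,"dy":0,"dz":-150,"spin":0},{"claw":5,"dx":0,"dy":0,"dz":-166,"spin":0},{"claw":5,"dx":0,"dy":0,"dz":-180,"spin":0},{"claw":5,"dx":0,"dy":0,"dz":-192,"spin":0},{"claw":5,"dx":0,"dy":0,"dz":-200,"spin":0},{"claw":5,"dx":0,"dy":0,"dz":-205,"spin":0},{"claw":5,"dx":0,"dy":0,"dz":-205,"spin":0},{"claw":5,"dx":0,"dy":0,"dz":-205,"spin":0},{"claw":5,"dx":0,"dy":0,"dz":-205,"spin":0},{"claw":5,"dx":0,"dy":0,"dz":-205,"spin":0},{"claw":5,"dx":0,"dy":0,"dz":-205,"spin":0}]';python3 f.py
python3 - <<'E'
from h import *
P,T=wrist("w12");z=T[2,3];q=P[(P[...,2]>z-.024)&(P[...,2]<z-.011)];q=q[np.hypot(q[:,0]-T[0,3],q[:,1]-T[1,3])<.055]
c=np.linalg.lstsq(np.c_[q[:,:2],np.ones(len(q))],q[:,2],rcond=None)[0];print("tilt",c[:2],len(q))
a=[get_image(n)["frame"][60:340,120:500,::-1] for n in("top","side")]
cv2.imwrite("pics/end.png",cv2.resize(np.hstack(a),(760,280)))
d=get_image("top");P=cloud(d);cv2.imwrite
ok=(P[...,0]>.3)&(P[...,0]<.75)&(P[...,1]<-.1)
for i in [1]:
    P[~ok]=np.nan;blobs(P,.128,.146,150)
E
```

```text
time: 32.3
position: [0.4564, 0.0755, 0.141]
tool_rot: [3.1, 0.501, 0.002]
ft_force: [0.9, -1.5, 2.0]
grip_width: 0.185
grip_force: 45.0
time: 33.97
position: [0.4555, 0.0761, 0.3449]
tool_rot: [-3.101, -0.502, 0.002]
ft_force: [0.2, -0.3, -5.4]
grip_width: 0.182
grip_force: 45.0
[[0.04, -0.27, -5.37], [-0.02, 0.35, -6.48], [0.15, -0.17, -4.88]] [ 0.06 -0.03 -5.57]
t 34.12 pos [0.4557 0.0762 0.3453] shift [0. 0. 0.] F [ 0.15 -0.17 -4.88] grip 16.1 45.0
tilt [-0.01366217 -0.0075323 ] 14078
(0.128, 0.146) [408 189  35  34 884] [ 0.5608 -0.2394  0.1375] [ 0.562  -0.2418] 0.052
(0.128, 0.146) [434 221  36  35 937] [ 0.4654 -0.3136  0.1376] [ 0.4656 -0.3157] 0.0516
```

View pics/end.png

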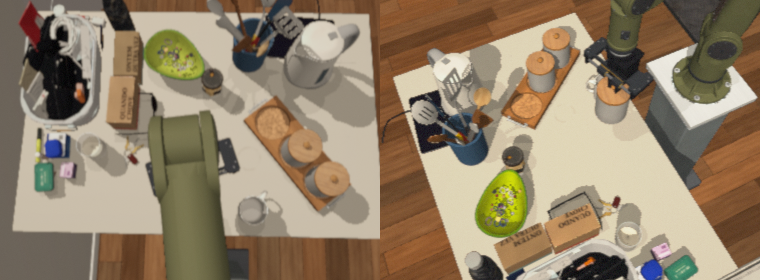

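The picture shows two canisters seated in the wells, at about (300,148) and (327,180) in the top half. The third hangs upright from the gripper at (613,100) in the side half, its underside about 20 cm above the table. The mug, jar and candle look untouched, so I'll hand in.

```bash
python3 -c "
from bench import *
print(close_job())"
```

```text
the job is handed in; nothing more can be done
None
```

I lifted and weighed all three canisters, seated the two lighter ones (about 0.27 and 0.22 kg) flat on the cork in the right and middle wells, and handed in at about 34 s with the heaviest (about 0.57 kg) held still and upright by its knob, about 20 cm above the table.

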